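# Hold a spring clip open astride the glaze card

## Task

First push the thumb pad of the card stand's orange hold-down finger all the way down, so that the finger swings up clear of the card and stays up. Then squeeze the handles of the blue spring clip, lift it off its parking fin, and hold it wide open astride the card's top edge at the green band, square to the card, one jaw on each side and touching neither the card nor the stand, so that I can slip a swatch in. Finish like that, still squeezing the clip, and leave the pots, jar and brush where they are.

Things in the scene. Friction and masses are not known exactly. Their poses are not given: they have to be found in the camera images.
- card_stand: Fixed wooden block 170 x 70 x 22 mm (own x -95 to +75) on the table, left or right; origin at table level. x runs along the upright white card, y is the card's normal, z up. Card: 4 mm thick, centred on y = 0, x -50 to +70, top edge z = 120 mm; two rails beside it up to z = 32. Two posts (x -78 to -62, |y| under 13, up to z = 142) carry the orange finger.
- card_mark (a point): Middle of the card's top edge where the 24 mm wide green band crosses it: stand x = +10, y = 0, z = 120 mm; axes like the stand's (x along the edge, y normal to the card, z up).
- finger (a joint): Hold-down finger angle (rad): 0 = down over the green band (starts 0 to 0.1), 1.2 = fully up at its stop. A rocker about y on a pivot at stand (-70, 0, 132) mm: the finger (92 x 10 mm) points to stand +x, its tail with the pad to -x, 35 deg up at 0, 34 deg down at 1.2. Stays where left; 1.5 to 2 N down on the pad moves it. Fully up its tip is at x = -37, z = 218.
- thumb_pad (a point): Centre of the upper face of the 22 x 22 x 6 mm thumb pad on the finger's tail, 40 mm from the pivot. Pushed down, it travels an arc from stand (-101, 0, 157) to (-105, 0, 112) mm, bulging out to about x = -110 between.
- clip: Blue spring clip, about 100 g, jaws down, pinching its parking fin. Origin midway between the jaws' lower ends; x along the hinge pins, y across the two like halves, z up. Middle block 30 mm wide (y), z 33 to 43. Jaws 24 mm wide (x). Each handle ends in a flat thumb plate 24 wide (x), 20 tall, 4 thick, centre y = +-18, z = 80 mm, leaning out: 44 mm over their tops. Squeeze them along y.
- jaw_a (a joint): Opening angle of each half of the clip (rad; both move alike): 0 = pinching a 4 mm sheet (jaw ends 12 mm over their backs), 0.27 = wide open at its stop: jaw ends gape 24 mm and lie 1.5 mm lower, thumb plates stand parallel, 17 mm over both, height unchanged. About 3 N on the plates starts to open it, 10 N opens it fully.
- tip_a (a point): Lower inner edge of the jaw on the clip's +y side (middle of its 24 mm width).
- tip_b (a point): The same on the clip's -y side.
- clip_park: Fixed dark wooden base 80 x 90 x 12 mm with an upright fin 50 mm long (own x), 4 mm thick, its top at z = 36 mm; origin under its centre on the table. The clip starts on the middle of the fin, axes alike, its jaws' ends on the base (z = 12 mm).
- bowl: Blue bowl, rim radius 50 mm, 50 mm high; leave alone. Origin under its centre.
- cup: Terracotta cup, radius 32 mm, 60 mm high; leave alone. Origin under its centre.
- glaze_jar: Glaze jar, radius 30 mm, 85 mm high; leave alone. Origin under its centre.
- brush: Brush lying on the table; leave alone.
Mind the look-alikes: they are no part of the job. There is more than one size of the card_stand; the job needs the middle-sized.

How it is judged:
By the outcome, as a careful person would: the job done as asked, in the order asked, and still so for the second after the job is handed in, while the arm keeps its last pose, push and grip.
It also fails if it takes over 56 s, if anything falls off the work surface, if the arm or the gripper's body presses on something with over 40 N, if the wrist force passes 120 N, or if a joint passes its speed limit or range.

## Robot

A 6-joint arm with a two-finger parallel gripper is mounted at the origin on the work surface. World frame = base frame: x ahead of the robot, y to its left, z up, the work surface at z = 0. Lengths are in m, angles in rad, forces in N, time in s.
With the tool pointing down it reaches from about 0.3 to 0.85 m from the base axis. Payload 4.2 kg.
Tool frame: the origin (TCP) lies on the centre line of the jaws, within the pads' length; the fingertips stand 14 mm ahead of it and the grasp point (between the pads) lies 5 mm behind it (ctrl.tips_ahead is the z of the fingertips in the tool frame, in m); z points along the fingers, y is the line along which they close (so a half turn about z gives the same grasp; the last joint's range is limited). The gripper opens to 91 mm and grips with 3 to 60 N. Pads are 32 mm wide; open, the fingers measure 118 mm over their backs; the gripper's body (76 mm by 178 mm) begins 60 mm behind the grasp point.
Start: joints at [1.274, 0.32, 1.565, -0, 1.257, -0.02], TCP at [0.157, 0.553, 0.195] pointing down, gripper open.
Joint ranges: [-3.11, 3.11], [-0.84, 2.01], [0.21, 2.61], [-1.34, 4.49], [0.05, 2.63], [-2.56, 2.56]. Speed limits (rad/s): [2.57, 2.57, 3.14, 3.14, 3.14, 3.14].

## Interface

Orientations are given as a rotation vector (axis times angle).
In Python, from station import ctrl gives the robot as it stands.
- The arm moves only by the tool jog_arm, never from a script. Its argument "commands" is a list of rows, each a list of 7 numbers: the opening, from 0 (shut) to 1 (fully open), then the shift along the tool's x, y, z in m, then the turn, a rotation vector about the tool's x, y, z in rad. In form: [[fingers, x, y, z, wx, wy, wz], ...]. A call has 1 to 8 rows; each row is the pose to reach, as a shift and turn from the pose commanded when the call began, along the tool's axes at that moment; what a row does not reach only later rows make up. A row lasts 1/8 s, in which the tool goes at most 62.5 mm and 10.7 degrees, less where a joint would pass 70% of its speed; a pose out of reach is approached as far as the arm can. A call with a gripper value outside its range is refused whole. The fingers move at their own pace and stop on an object; "squeeze" is the grip in N (left out, the last holds). Time passes only in rows, so rows that repeat a pose let the fingers close. It gives the time, the measured TCP pose, the force, the opening and the grip force at its end, in the units of the state.
- ctrl.get_obs(): the state, without advancing time (a new reading comes with each control period).
- ctrl.capture(name): name is "side" or "top"; returns a dict with "frame" (420x560x3 uint8, blue, green, red), "camera_matrix" (3x3 intrinsics, pixels), "R" (3x3) and "t" (3): a world point X has camera coordinates R X + t. Camera axes: x right, y down, z forward; pixel columns grow to the right and rows downward; lengths in m; the calibration is good to about 2 mm. A picture is of the moment at which its call begins. There is no depth.
- ctrl.close_job(): hands the job in; it is judged then, once.
The state is a dict: "time": time; "joint_positions": joint angles; "joint_velocities": joint speeds; "effort": joint torques, N m; "tool_pos": TCP position; "orientation": TCP orientation; "contact_force": force on the tool from outside, world axes, zero at the start; "wrist_torque": the same for the moment, N m; "width": finger opening in m; "grasp_force": force on a finger pad.
Only numpy, scipy, OpenCV 4.12 (cv2) and the standard library are available. Lean on these libraries where they do the work, as an engineer would, in place of code of your own. Each camera call takes 0.05 s, during which the arm holds its last target. There are 200 camera calls.

## Working session

There is one attempt and no reset: what is moved stays moved. The work goes in short steps, Python scripts to look and compute and a tool call to move; the robot and the scene stay as the last step left them, time stands still between calls to the robot, and variables do not carry over. Pictures are saved under pics/ and viewed, at most 10 in all, crops included, and the job is handed in when it is done.

Besides the shell and the picture viewer there is one more tool, called after "Request:" as name(argument=value, ...) on one line, values as JSON. jog_arm: Moves the arm, as the interface text tells. Its arguments: {"type":"object","properties":{"commands":{"type":"array","items":{"type":"array","items":{"type":"number"}}},"squeeze":{"type":"number"}},"required":["commands"]}

```bash
mkdir -p pics; ls
python3 - <<'E'
from station import ctrl
import cv2,numpy as np
for n in("side","top"):
    c=ctrl.capture(n); cv2.imwrite(f"pics/{n}0.png",c["frame"]); np.savez(f"{n}.npz",**c)
    print(n,c["camera_matrix"].round(1).tolist(),(-c["R"].T@c["t"]).round(3),c["R"].round(3).tolist())
o=ctrl.get_obs();print(o,ctrl.tips_ahead)
E
```

```text
pics
side [[391.7, 0.0, 276.0], [0.0, 391.7, 211.1], [0.0, 0.0, 1.0]] [ 0.138 -0.55   0.697] [[0.785, -0.619, 0.006], [-0.395, -0.508, -0.766], [0.477, 0.599, -0.643]]
top [[386.0, 0.0, 282.0], [0.0, 386.0, 209.9], [0.0, 0.0, 1.0]] [ 0.413 -0.026  0.95 ] [[-0.025, -1.0, -0.006], [-0.985, 0.026, -0.173], [0.173, 0.002, -0.985]]
{'time': 0.1, 'joint_positions': array([ 1.27394203e+00,  3.20232590e-01,  1.56553864e+00,  3.37008116e-05,
        1.25739041e+00, -1.99707820e-02]), 'joint_velocities': array([-0.00057419, -0.00270238, -0.00283952,  0.0006382 ,  0.00100795,
       -0.00042647]), 'effort': array([ 2.84924845e-04, -4.13330197e+01, -2.32514387e+01,  7.29529560e-02,
        4.22882347e-02, -7.61173260e-05]), 'tool_pos': array([0.15701563, 0.55265598, 0.19390886]), 'orientation': array([-4.33517168e-01, -3.11125496e+00,  2.42554706e-03]), 'contact_force': array([-1.48157035,  0.65760103, -1.27197567]), 'wrist_torque': array([ 0.06960088, -0.01306911,  0.04262939]), 'grasp_force': 0.0, 'width': 0.09108954909750346} 0.014
```

View pics/side0.png

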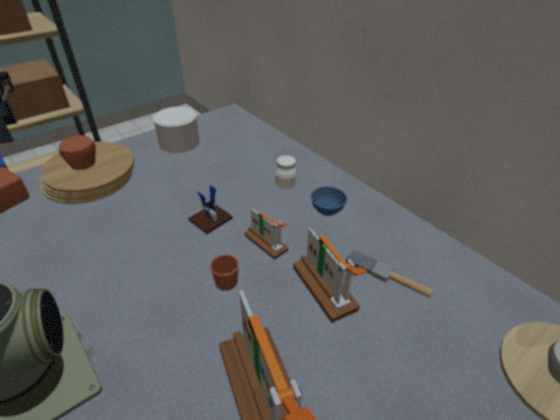

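View pics/top0.png

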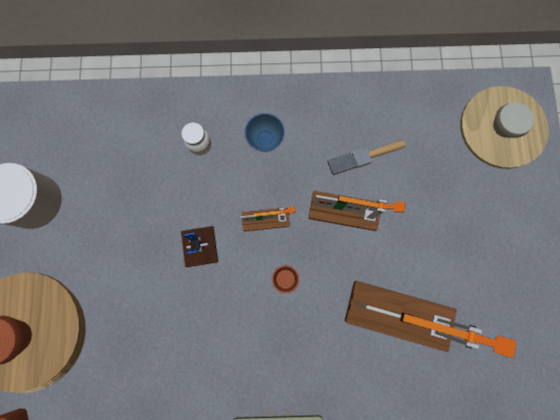

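The side view shows the clip and park around (210,212) and the middle stand around (325,280). In the top view they are at (199,246) and (345,210), with the stand's pad at (399,207). The top-view base is about 72 px long, or roughly 170 mm, so this is the middle-sized stand.

```bash
cat > h.py <<'E'
import numpy as np,cv2
def ray(c,uv):
    d=np.linalg.inv(c["camera_matrix"])@np.array([uv[0],uv[1],1.]); return -c["R"].T@c["t"],c["R"].T@d
def onz(c,uv,z):
    o,d=ray(c,uv); return o+d*(z-o[2])/d[2]
def proj(c,X):
    p=c["camera_matrix"]@(c["R"]@np.asarray(X)+c["t"]); return p[:2]/p[2]
def tri(c1,u1,c2,u2):
    o1,d1=ray(c1,u1);o2,d2=ray(c2,u2)
    s=np.linalg.lstsq(np.c_[d1,-d2],o2-o1,rcond=None)[0]
    a=o1+d1*s[0];b=o2+d2*s[1]; return (a+b)/2,np.linalg.norm(a-b)
E
python3 - <<'E'
from h import *
T=dict(np.load("top.npz"));S=dict(np.load("side.npz"))
hsv=cv2.cvtColor(T["frame"],cv2.COLOR_BGR2HSV)
print(hsv[220,330],hsv[262,205],hsv[207,399],hsv[246,194])
for nm,(x0,y0,x1,y1),z,hm in(("stand",(300,180,390,240),.022,((0,60,20),(12,255,140))),("park",(175,220,225,275),.012,((0,60,5),(14,255,140)))):
    m=cv2.inRange(hsv,*hm); k=np.zeros_like(m);k[y0:y1,x0:x1]=m[y0:y1,x0:x1]
    k=cv2.morphologyEx(k,cv2.MORPH_CLOSE,np.ones((7,7)))
    cs=max(cv2.findContours(k,0,1)[0],key=cv2.contourArea)
    P=np.array([onz(T,p[0],z)[:2] for p in cs],np.float32)
    r=cv2.minAreaRect(P*1000);print(nm,r,np.round(cv2.boxPoints(r)))
m=cv2.inRange(hsv,(5,180,150),(20,255,255));k=np.zeros_like(m);k[190:225,330:420]=m[190:225,330:420]
ys,xs=np.nonzero(k);print("finger px",xs.min(),xs.max(),"pad",xs[xs>393].mean(),ys[xs>393].mean())
t=T["frame"]
a=cv2.resize(t[180:240,300:415],None,fx=5,fy=5,interpolation=2);b=cv2.resize(S["frame"][220:325,285:375],None,fx=5,fy=5,interpolation=2)
c=cv2.resize(t[220:275,172:227],None,fx=5,fy=5,interpolation=2);d=cv2.resize(S["frame"][175:235,180:240],None,fx=5,fy=5,interpolation=2)
A=np.zeros((600,800,3),np.uint8);A[:300,:575]=a;A[300:575,:275]=c;A[300:600,280:580]=d
cv2.imwrite("pics/crop1.png",A);cv2.imwrite("pics/crop2.png",b)
E
```

```text
[ 13 143 112] [ 12 145  60] [ 12 215 200] [170  20  39]
stand ((571.4189453125, -176.50674438476562), (168.49459838867188, 71.02159118652344), 78.18019104003906) [[ 519. -252.]
 [ 589. -266.]
 [ 623. -101.]
 [ 554.  -87.]]
park ((493.9229736328125, 179.9312744140625), (87.83045196533203, 78.63998413085938), 7.669331073760986) [[445. 213.]
 [456. 135.]
 [543. 147.]
 [532. 225.]]
finger px 339 404 pad 398.77777777777777 206.54545454545453
```

View pics/crop1.png

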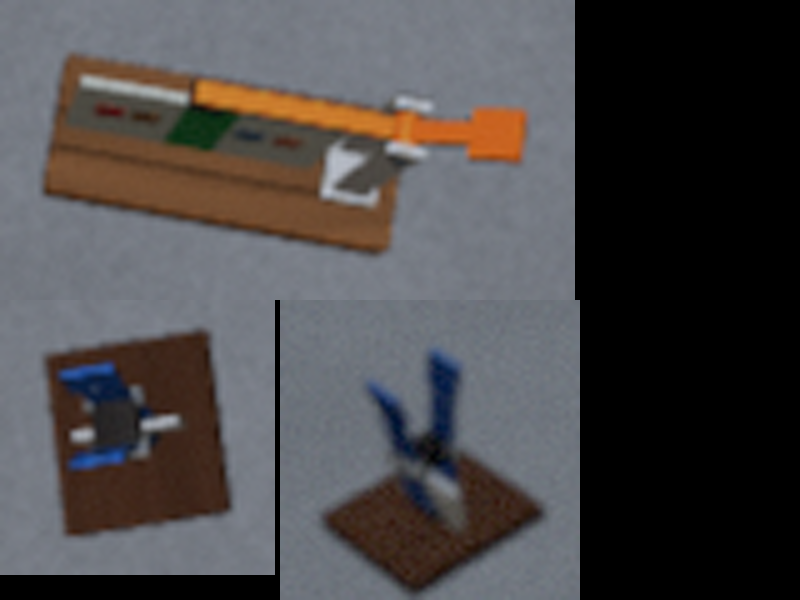

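View pics/crop2.png

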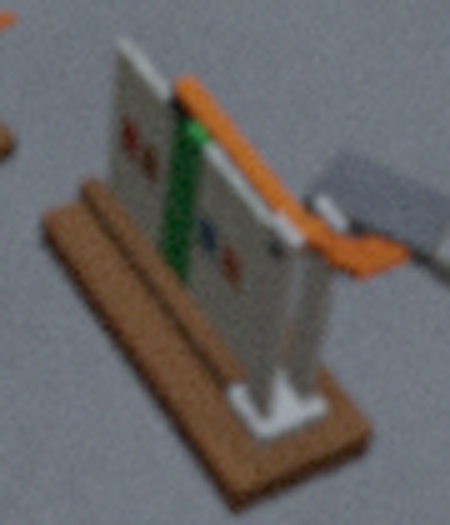

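The crops show the card's far top corner at top px (316,196) and side px (309,228), and the pad at top px (399,207). The clip's middle block is at top px (195.6,245). The clip's pins run along the fin, which is roughly world y.

```bash
cat >> h.py <<'E'
from scipy.spatial.transform import Rotation as Ro
def tool(yaw_y):  # tool pointing down with tool y along world angle yaw_y
    z=np.array([0,0,-1.]);y=np.array([np.cos(yaw_y),np.sin(yaw_y),0]);return Ro.from_matrix(np.c_[np.cross(y,z),y,z])
def go(obs,X,R,R0=None,p0=None):
    R0=R0 or Ro.from_rotvec(obs["orientation"]);p0=obs["tool_pos"] if p0 is None else p0
    return R0.inv().apply(np.array(X)-p0).round(4),(R0.inv()*R).as_rotvec().round(4)
E
python3 - <<'E'
from h import *
from station import ctrl
T=dict(np.load("top.npz"));S=dict(np.load("side.npz"))
a=np.radians(78.18);Rs=np.c_[[np.cos(a),np.sin(a),0],[-np.sin(a),np.cos(a),0],[0,0,1]]
o=np.array([.5714,-.1765,0])-Rs@[-.010,0,0];print("stand org",o)
W=lambda x,y,z:o+Rs@[x/1e3,y/1e3,z/1e3]
for n,p in(("corner",(70,0,120)),("mark",(10,0,120)),("pad",(-101,0,157)),("postA",(-70,9,142))):print(n,W(*p).round(4),"top",proj(T,W(*p)).round(1),"side",proj(S,W(*p)).round(1))
print("tri corner",tri(T,(316,196.4),S,(309.3,228.5)))
b=np.radians(97.67);Rc=np.c_[[np.cos(b),np.sin(b),0],[-np.sin(b),np.cos(b),0],[0,0,1]];c=np.array([.4939,.1799,.012])
for p in((0,0,43),(0,22,90),(0,-22,90),(12,22,90),(-12,22,90),(12,-22,90),(-12,-22,90)):X=c+Rc@np.array(p)/1e3;print(p,"top",proj(T,X).round(1),"side",proj(S,X).round(1))
ob=ctrl.get_obs();R0=Ro.from_rotvec(ob["orientation"]);print("tool axes\n",R0.as_matrix().round(3))
for s in(1,-1): # pad push: tool y along stand y
    print(go(ob,W(-110,0,200),tool(a+s*np.pi/2)))
for nm in("T",):
    C=T["frame"];h=cv2.cvtColor(C,cv2.COLOR_BGR2HSV);m=cv2.inRange(h,(100,120,60),(125,255,255));k=np.zeros_like(m);k[225:262,175:225]=m[225:262,175:225]
    n,l,st,ce=cv2.connectedComponentsWithStats(k);print(st[1:].tolist(),ce[1:].round(1).tolist())
E
```

```text
stand org [ 0.57344838 -0.16671204  0.        ]
corner [ 0.5878 -0.0982  0.12  ] top [315.3 196.1] side [308.1 226.8]
mark [ 0.5755 -0.1569  0.12  ] top [342.3 200.8] side [322.5 244.3]
pad [ 0.5528 -0.2656  0.157 ] top [397.6 206.7] side [356.2 268.5]
postA [ 0.5503 -0.2334  0.142 ] top [380.5 209.5] side [341.6 264.3]
tri corner (array([ 0.58853652, -0.10052686,  0.11603998]), np.float64(0.0017008902948880476))
(0, 0, 43) top [194.9 244.6] side [208.3 203.4]
(0, 22, 90) top [191.2 252.7] side [199.4 192.7]
(0, -22, 90) top [188.9 233. ] side [213.2 185.3]
(12, 22, 90) top [185.8 253.6] side [196.4 190.7]
(-12, 22, 90) top [196.7 251.8] side [202.3 194.8]
(12, -22, 90) top [183.5 233.8] side [210.2 183.3]
(-12, -22, 90) top [194.3 232.1] side [216.2 187.2]
tool axes
 [[-0.962  0.273 -0.   ]
 [ 0.273  0.962 -0.001]
 [ 0.    -0.002 -1.   ]]
(array([-0.605 , -0.6879, -0.0051]), array([-1.1000e-03, -1.3000e-03, -1.6414e+00]))
(array([-0.605 , -0.6879, -0.0051]), array([-1.3000e-03,  1.1000e-03,  1.5002e+00]))
[[184, 233, 12, 6, 53], [186, 249, 12, 5, 36]] [[190.0, 235.3], [191.6, 251.0]]
```

Request:
jog_arm(commands=[[0, -0.05, -0.03, -0.055, 0, 0, 0.1], [0, -0.1, -0.06, -0.055, 0, 0, 0.2], [0, -0.15, -0.1, -0.055, 0, 0, 0.3], [0, -0.2, -0.135, -0.055, 0, 0, 0.4], [0, -0.25, -0.17, -0.055, 0, 0, 0.5], [0, -0.3, -0.205, -0.055, 0, 0, 0.6], [0, -0.35, -0.24, -0.055, 0, 0, 0.7], [0, -0.38, -0.26, -0.055, 0, 0, 0.8]])

```text
time: 1.1
tool_pos: [0.4527, 0.1968, 0.2493]
orientation: [-1.618, -2.693, 0.001]
contact_force: [0.0, 0.9, 0.0]
width: 0.0137
grasp_force: 0.0
```

```bash
cat > stand.py <<'E'
from h import *
a=np.radians(78.18);Rs=np.c_[[np.cos(a),np.sin(a),0],[-np.sin(a),np.cos(a),0],[0,0,1]]
o=np.array([.5734,-.1680,0]) # shifted 1.3 mm per pixel residuals
W=lambda x,y,z:o+Rs@[x/1e3,y/1e3,z/1e3]
inS=lambda X:(Rs.T@(np.array(X)-o)*1e3).round(1)
E
python3 - <<'E'
from stand import *
from station import ctrl
ob=ctrl.get_obs();print(ob["time"],ob["tool_pos"],ob["width"],go(ob,W(-110,0,220),tool(a-np.pi/2)))
E
```

```text
1.1 [0.45269117 0.19680545 0.24934812] 0.013729305134701678 (array([-0.4633, -0.1351,  0.0295]), array([-4.000e-04,  3.000e-04,  6.949e-01]))
```

Request:
jog_arm(commands=[[0, -0.06, -0.018, 0, 0, 0, 0.1], [0, -0.12, -0.035, 0, 0, 0, 0.2], [0, -0.18, -0.053, 0, 0, 0, 0.3], [0, -0.24, -0.07, 0, 0, 0, 0.4], [0, -0.3, -0.088, 0, 0, 0, 0.5], [0, -0.36, -0.105, 0, 0, 0, 0.6], [0, -0.42, -0.123, 0, 0, 0, 0.695], [0, -0.463, -0.135, 0.01, 0, 0, 0.695]])

```text
time: 2.1
tool_pos: [0.5526, -0.2753, 0.2395]
orientation: [2.435, 1.984, 0.001]
contact_force: [0.8, 1.0, 0.8]
width: 0.0004
grasp_force: 0.0
```

Run:
```python
from stand import *
from station import ctrl
ob=ctrl.get_obs();print(ob["time"],inS(ob["tool_pos"]),ob["width"],go(ob,W(-110,0,178),tool(a-np.pi/2)),ob["contact_force"])
```

```text
2.1 [-109.3   -1.6  239.5] 0.0003910919213511375 (array([-0.0006, -0.0017,  0.0615]), array([0.001 , 0.0003, 0.0031])) [0.75562302 1.04266133 0.84362234]
```

Request:
jog_arm(commands=[[0, -0.001, -0.002, 0.025, 0, 0, 0], [0, -0.001, -0.002, 0.05, 0, 0, 0], [0, -0.001, -0.002, 0.06, 0, 0, 0], [0, -0.001, -0.002, 0.067, 0, 0, 0], [0, -0.001, -0.002, 0.074, 0, 0, 0], [0, -0.001, -0.002, 0.081, 0, 0, 0], [0, -0.001, -0.002, 0.088, 0, 0, 0], [0, -0.001, -0.002, 0.094, 0, 0, 0]])

```text
time: 3.1
tool_pos: [0.5501, -0.273, 0.1453]
orientation: [2.433, 1.987, 0.0]
contact_force: [0.8, 1.0, 0.8]
width: 0.0008
grasp_force: 0.0
```

Request:
jog_arm(commands=[[0, 0, 0, 0.003, 0, 0, 0], [0, 0, 0, 0.006, 0, 0, 0], [0, 0, 0, 0.008, 0, 0, 0], [0, 0, 0, 0.01, 0, 0, 0]])

```text
time: 3.6
tool_pos: [0.5505, -0.2735, 0.136]
orientation: [2.432, 1.986, 0.001]
contact_force: [-0.2, -2.3, 2.3]
width: 0.0005
grasp_force: 1.2
```

Request:
jog_arm(commands=[[0, 0, 0, 0.002, 0, 0, 0], [0, 0, 0, 0.004, 0, 0, 0], [0, 0, 0, 0.006, 0, 0, 0]])

```text
time: 3.98
tool_pos: [0.5501, -0.2729, 0.1294]
orientation: [-2.433, -1.987, -0.0]
contact_force: [0.4, -1.5, 1.2]
width: 0.0008
grasp_force: 1.0
```

Run:
```python
from stand import *
from station import ctrl
ob=ctrl.get_obs();print(inS(ob["tool_pos"]))
T=ctrl.capture("top");S=ctrl.capture("side")
a1=cv2.resize(T["frame"][140:260,290:430],None,fx=2.8,fy=2.8,interpolation=2);b=cv2.resize(S["frame"][140:330,260:400],None,fx=2.8,fy=2.8,interpolation=2)
A=np.zeros((600,800,3),np.uint8);A[:a1.shape[0],:a1.shape[1]]=a1;A[:b.shape[0],400:400+b.shape[1]]=b;cv2.imwrite("pics/p1.png",A)
for p in((-37,0,218),(-70,0,132)):print(proj(T,W(*p)).round(1),proj(S,W(*p)).round(1))
```

```text
[-107.4    1.3  129.4]
[374.5 195.2] [340.8 223. ]
[380.5 206.3] [345.4 266.7]
```

View pics/p1.png

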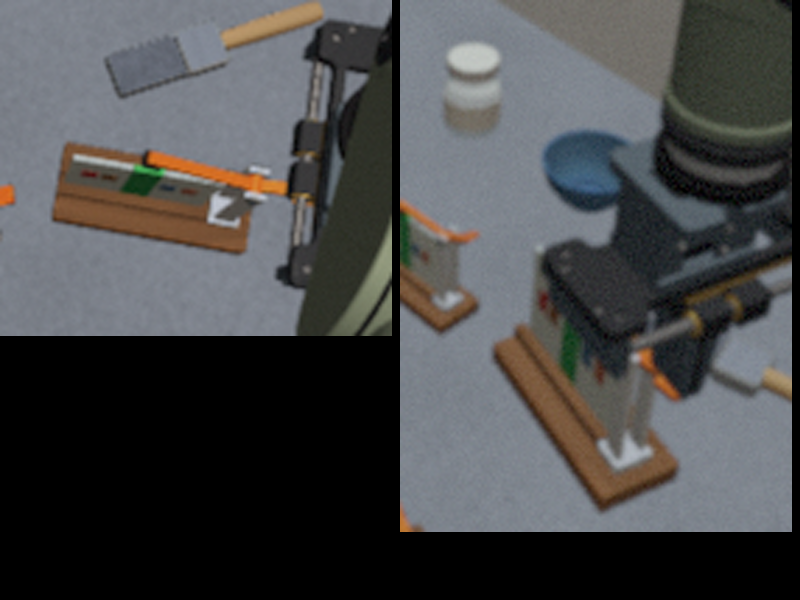

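Run:
```python
from stand import *
from station import ctrl
T=dict(np.load("top.npz"));S=dict(np.load("side.npz"))
for t in np.arange(0,1.3,.2):
    th=t+0;tip=(-70+92*np.cos(th),0,132+92*np.sin(th));b=np.radians(180-35)+th;pad=(-70+40*np.cos(b),0,132+40*np.sin(b))
    print(round(t,1),proj(T,W(*tip)).round(1),proj(S,W(*tip)).round(1),"pad",np.round(pad),proj(T,W(*pad)).round(1),proj(S,W(*pad)).round(1))
```

```text
0.0 [338.3 198.8] [320.4 236.9] pad [-103.    0.  155.] [398.8 207. ] [357.1 270.3]
0.2 [340.3 197.2] [321.5 231. ] pad [-107.    0.  148.] [399.7 208. ] [357.8 274.3]
0.4 [344.1 195.9] [323.6 226.2] pad [-109.    0.  140.] [399.8 208.8] [358. 278.]
0.6 [349.6 195. ] [326.7 222.9] pad [-110.    0.  132.] [399.1 209.5] [357.7 281.1]
0.8 [356.7 194.6] [330.6 221.1] pad [-109.    0.  124.] [397.7 210.1] [356.9 283.7]
1.0 [365.  194.6] [335.3 221.1] pad [-107.    0.  117.] [395.6 210.5] [355.6 285.4]
1.2 [374.3 195.2] [340.7 223. ] pad [-103.    0.  110.] [393.  210.8] [353.9 286.4]
```

The picture shows the finger only about 0.4 rad up (tip at top px (344,196)), yet the fingertips read well below the pad. I'll overlay projected points to see where the gripper sits.

Run:
```python
from stand import *
from station import ctrl
ob=ctrl.get_obs();R=Ro.from_rotvec(ob["orientation"]);print(R.as_matrix().round(3),ob["contact_force"],ob["joint_positions"].round(3))
T=ctrl.capture("top");S=ctrl.capture("side")
out=np.zeros((600,800,3),np.uint8)
for c,(x0,y0,x1,y1),f,X0 in((T,(350,140,430,250),5,0),(S,(310,210,390,330),5,400)):
    im=cv2.resize(c["frame"][y0:y1,x0:x1],None,fx=f,fy=f,interpolation=2)
    im=cv2.convertScaleAbs(im,alpha=1.8)
    for z,col in((.014,(0,0,255)),(-.065,(0,255,0))):
      for x in(-.016,.016):
        for y in(-.0135,.0135):
          p=(proj(c,ob["tool_pos"]+R.apply([x,y,z]))-[x0-.0,y0])*f;cv2.circle(im,(int(p[0]),int(p[1])),4,col,-1)
    for x in (-118,-96):
      for y in (-11,11):
        p=(proj(c,W(x,y,142))-[x0,y0])*f;cv2.circle(im,(int(p[0]),int(p[1])),4,(255,0,255),1)
    out[:im.shape[0],X0:X0+im.shape[1]]=im[:600]
cv2.imwrite("pics/p2.png",out)
```

```text
[[ 0.2    0.98  -0.   ]
 [ 0.98  -0.2    0.001]
 [ 0.001 -0.001 -1.   ]] [ 0.58174328 -0.96909513  0.74035408] [-4.790e-01  4.260e-01  1.570e+00  1.000e-03  1.146e+00 -2.790e-01]
```

View pics/p2.png

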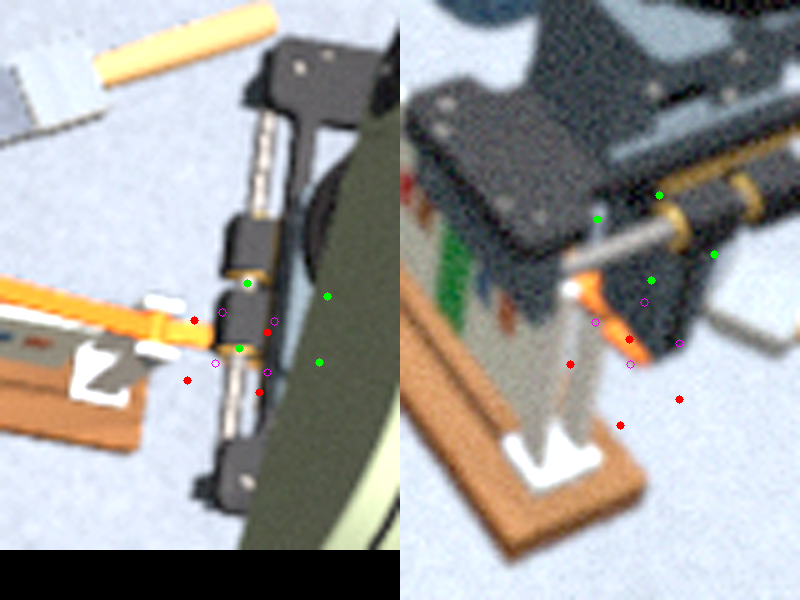

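The fingertips in the picture sit on the pad, about 25 mm higher than the reading implies. The contact is sound, so I'll keep pushing and watch the force.

Request:
jog_arm(commands=[[0, 0, 0, 0.003, 0, 0, 0], [0, 0, 0, 0.006, 0, 0, 0], [0, 0, 0, 0.009, 0, 0, 0], [0, 0, 0, 0.012, 0, 0, 0], [0, 0, 0, 0.012, 0, 0, 0]])

```text
time: 4.8
tool_pos: [0.5499, -0.2726, 0.1171]
orientation: [-2.432, -1.986, -0.0]
contact_force: [0.6, -0.2, 0.1]
width: 0.0004
grasp_force: 0.0
```

```bash
cat > tip.py <<'E'
from stand import *
from station import ctrl
ob=ctrl.get_obs();print(ob["time"],inS(ob["tool_pos"]),ob["contact_force"].round(1))
T=ctrl.capture("top");h=cv2.cvtColor(T["frame"],cv2.COLOR_BGR2HSV)
m=cv2.inRange(h,(5,150,110),(22,255,255))[185:215,325:400];ys,xs=np.nonzero(m);print("tip px",xs.min()+325,ys[xs<xs.min()+3].mean()+185,"max",xs.max()+325)
E
python3 tip.py
```

```text
4.8 [-107.2    1.6  117.1] [ 0.6 -0.2  0.1]
tip px 325 210.0 max 394
```

Run:
```python
from stand import *
from station import ctrl
T=ctrl.capture("top");S=ctrl.capture("side")
out=np.zeros((600,800,3),np.uint8)
for c,(x0,y0,x1,y1),X0 in((T,(300,150,420,250),0),(S,(285,180,405,330),400)):
    im=cv2.convertScaleAbs(cv2.resize(c["frame"][y0:y1,x0:x1],None,fx=3.3,fy=3.3,interpolation=2),alpha=1.8)
    out[:im.shape[0],X0:X0+im.shape[1]]=im
cv2.imwrite("pics/p3.png",out)
```

```text
(no output)
```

View pics/p3.png

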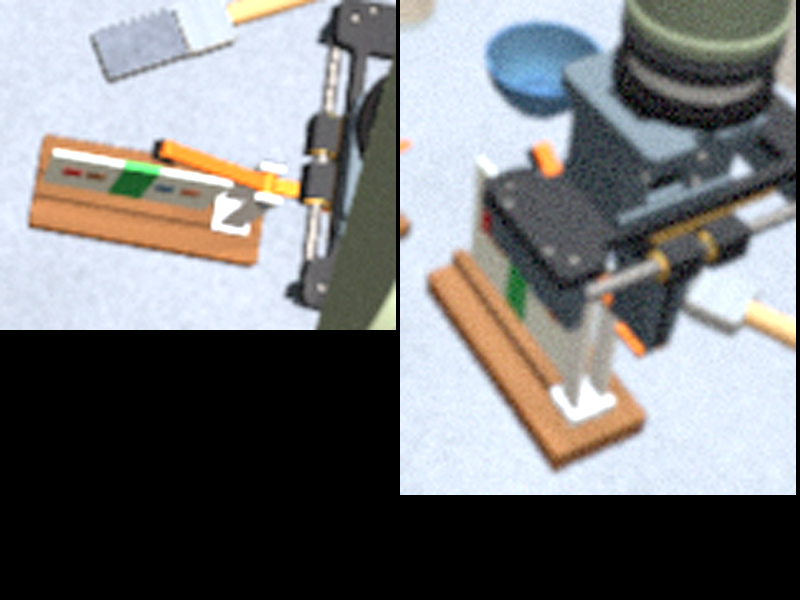

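Finger tip is at top px (348,195) and side px (326,225), about 0.55 rad up, so the push is working. I'll continue.

Request:
jog_arm(commands=[[0, 0, 0, 0.003, 0, 0, 0], [0, 0, 0, 0.006, 0, 0, 0], [0, 0, 0, 0.009, 0, 0, 0], [0, 0, 0, 0.012, 0, 0, 0]])

```text
time: 5.45
tool_pos: [0.5504, -0.2728, 0.1057]
orientation: [2.433, 1.987, 0.001]
contact_force: [0.1, 1.0, 3.5]
width: 0.0001
grasp_force: 1.5
```

```bash
sed -i 's/\[185:215,325:400\]/[185:204,335:400]/;s/xs.min()+325/xs.min()+335/;s/xs.max()+325/xs.max()+335/' tip.py; sed -i '$a S=ctrl.capture("side");h=cv2.cvtColor(S["frame"],cv2.COLOR_BGR2HSV);m=cv2.inRange(h,(5,150,60),(22,255,255))[205:245,310:350];ys,xs=np.nonzero(m);print("side tip",len(xs) and (xs[ys<ys.min()+3].mean()+310,ys.min()+205));m=cv2.inRange(h,(5,150,60),(22,255,255))[262:300,340:375];ys,xs=np.nonzero(m);print("pad low",xs.max()+340,ys.max()+262)' tip.py; python3 tip.py
```

```text
5.45 [-107.3    1.   105.7] [0.1 1.  3.5]
tip px 366 194.54545454545453 max 383
side tip 0
pad low 365 292
```

Request:
jog_arm(commands=[[0, 0, 0, 0.003, 0, 0, 0], [0, 0, 0, 0.006, 0, 0, 0], [0, 0, 0, 0.008, 0, 0, 0]])

```text
time: 5.92
tool_pos: [0.5507, -0.2732, 0.1007]
orientation: [2.432, 1.986, 0.002]
contact_force: [-5.8, 3.4, 24.4]
width: 0.0003
grasp_force: 9.6
```

```bash
python3 tip.py
```

```text
5.925 [-107.7    0.7  100.7] [-5.8  3.4 24.4]
tip px 373 195.14285714285714 max 383
side tip 0
pad low 364 293
```

The finger is at its stop: 24 N on the pad and the tip at top px 373, as predicted for 1.2 rad. Next I'll retreat straight up and travel to the clip.

Request:
jog_arm(commands=[[0, 0, 0, -0.03, 0, 0, 0], [0, 0, 0, -0.08, 0, 0, 0], [0, 0, 0, -0.13, 0, 0, 0], [0, 0, 0, -0.18, 0, 0, 0], [1, 0.06, -0.02, -0.18, 0, 0, -0.05], [1, 0.12, -0.04, -0.18, 0, 0, -0.1], [1, 0.18, -0.06, -0.18, 0, 0, -0.15], [1, 0.24, -0.08, -0.18, 0, 0, -0.2]])

```text
time: 7.02
tool_pos: [0.5193, -0.0233, 0.2768]
orientation: [-2.221, -2.221, 0.001]
contact_force: [1.2, 0.4, 0.1]
width: 0.0376
grasp_force: 0.0
```

```bash
cat > clip.py <<'E'
from stand import *
b=np.radians(97.67);c=np.array([.4935,.1785]);RC=tool(b-np.pi/2)
E
python3 - <<'E'
from clip import *
from station import ctrl
ob=ctrl.get_obs();print(ob["tool_pos"],go(ob,[*c,.13],RC))
E
python3 tip.py
```

```text
[ 0.51928072 -0.02328931  0.27683278] (array([ 0.2018, -0.0256,  0.1468]), array([-9.000e-04,  1.000e-04, -1.338e-01]))
7.025 [130.6  82.6 276.8] [1.2 0.4 0.1]
tip px 373 195.14285714285714 max 383
side tip (np.float64(340.42857142857144), np.int64(223))
pad low 360 293
```

The finger stays up: side tip at (340,223), where the prediction for fully up was (340.7,223). On to the clip.

Request:
jog_arm(commands=[[1, 0.055, -0.007, 0.02, 0, 0, -0.04], [1, 0.11, -0.014, 0.04, 0, 0, -0.08], [1, 0.165, -0.02, 0.06, 0, 0, -0.12], [1, 0.202, -0.0256, 0.09, 0, 0, -0.134], [1, 0.202, -0.0256, 0.127, 0, 0, -0.134], [1, 0.202, -0.0256, 0.127, 0, 0, -0.134]])

```text
time: 7.88
tool_pos: [0.4925, 0.176, 0.1476]
orientation: [-2.066, -2.362, 0.011]
contact_force: [-0.5, 0.6, 0.3]
width: 0.091
grasp_force: 0.0
```

```bash
cat > look.py <<'E'
import sys
from clip import *
from station import ctrl
ob=ctrl.get_obs();R=Ro.from_rotvec(ob["orientation"]);print(ob["tool_pos"],ob["width"],go(ob,[*c,.075],RC))
T=ctrl.capture("top");S=ctrl.capture("side")
np.savez("top1.npz",**T);np.savez("side1.npz",**S)
out=np.zeros((600,800,3),np.uint8);w=ob["width"]/2
for k,(cc,(x0,y0,x1,y1),X0) in enumerate(((T,eval(sys.argv[2]),0),(S,eval(sys.argv[3]),400))):
    f=398/(x1-x0)
    im=cv2.convertScaleAbs(cv2.resize(cc["frame"][y0:y1,x0:x1],None,fx=f,fy=f,interpolation=2),alpha=1.8)
    for z,col in((.014,(0,0,255)),(-.017,(0,255,0))):
      for x in(-.016,.016):
        for y in(-w,w):
          p=(proj(cc,ob["tool_pos"]+R.apply([x,y,z]))-[x0,y0])*f;cv2.circle(im,(int(p[0]),int(p[1])),3,col,-1)
    im=im[:600];out[:im.shape[0],X0:X0+im.shape[1]]=im
cv2.imwrite(sys.argv[1],out)
E
python3 look.py pics/p4.png "(140,170,260,290)" "(150,120,270,240)"
```

```text
[0.4925426  0.17604292 0.14762619] 0.09102590579279628 (array([0.0025, 0.0018, 0.0726]), array([-0.0074,  0.002 , -0.0005]))
```

View pics/p4.png

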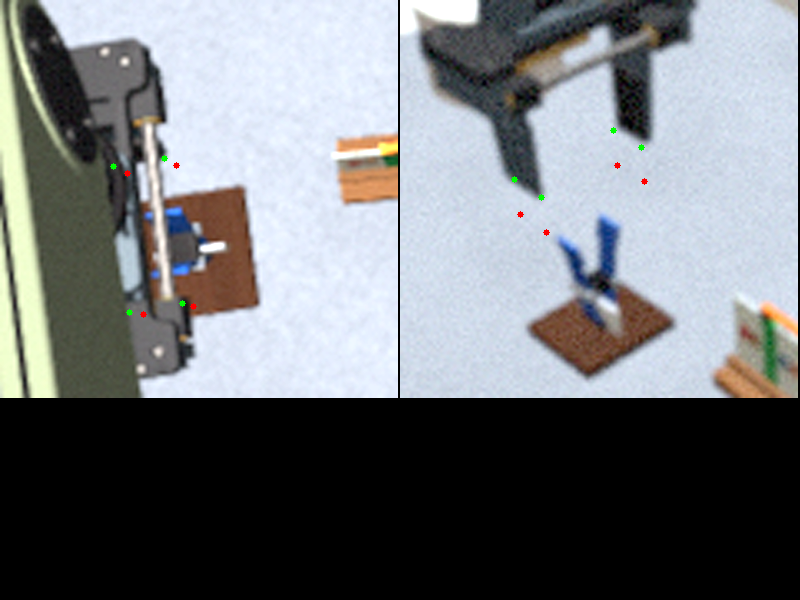

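The tips match the green marks at side px (535,195) and (641,147), so they really sit 17 mm behind the reported TCP. The grasp target is therefore a reading of z ≈ 0.056.

Request:
jog_arm(commands=[[1, 0.0025, 0.002, 0.03, 0, 0, 0], [1, 0.0025, 0.002, 0.055, 0, 0, 0], [1, 0.0025, 0.002, 0.075, 0, 0, 0], [1, 0.0025, 0.002, 0.091, 0, 0, 0], [1, 0.0025, 0.002, 0.091, 0, 0, 0]])

```text
time: 8.6
tool_pos: [0.4971, 0.1793, 0.0603]
orientation: [2.07, 2.363, 0.001]
contact_force: [-0.0, -0.7, 0.3]
width: 0.091
grasp_force: 0.0
```

```bash
python3 look.py pics/p5.png "(140,170,260,290)" "(165,150,245,240)"
```

```text
[0.49706607 0.17928542 0.06027455] 0.09095597141666917 (array([-0.0003, -0.0036, -0.0147]), array([ 0.0007, -0.0001, -0.0021]))
```

View pics/p5.png

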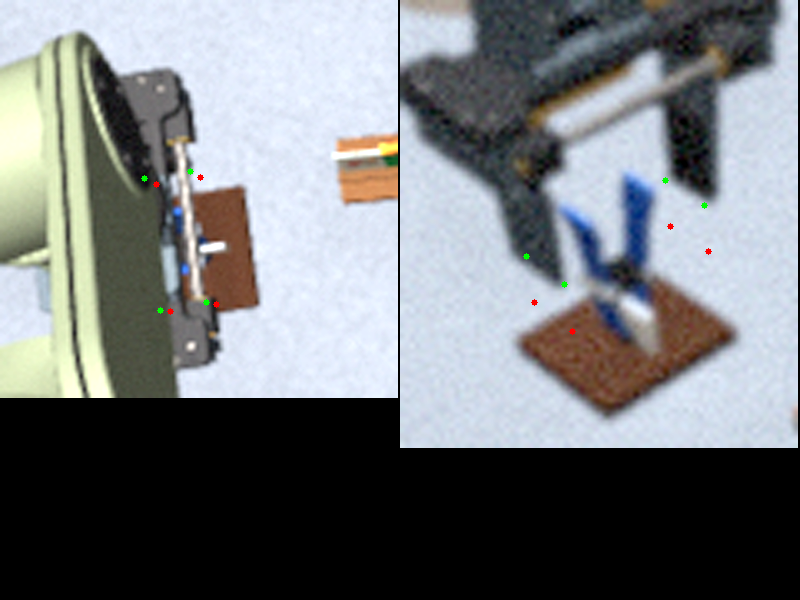

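```bash
cat > avg.py <<'E'
from clip import *
from station import ctrl
def avg(n=8):
    P=[];Q=[]
    for _ in range(n):
        ctrl.capture("top");ob=ctrl.get_obs();P.append(ob["tool_pos"]);Q.append(Ro.from_rotvec(ob["orientation"]))
    return dict(ob,tool_pos=np.mean(P,0),orientation=Ro.concatenate(Q).mean().as_rotvec()),np.std(P,0)
E
python3 - <<'E'
from avg import *
ob,s=avg();print(ob["time"],ob["tool_pos"],s,go(ob,[*c,.056],RC))
E
```

```text
9.1 [0.49698349 0.17999012 0.06058478] [4.52014754e-04 2.97276539e-05 4.51646688e-04] (array([-0.001 , -0.0037,  0.0046]), array([ 0.0018, -0.0004, -0.0011]))
```

Request:
jog_arm(commands=[[1, -0.001, -0.0035, 0.004, 0, 0, 0], [0.45, -0.001, -0.0035, 0.004, 0, 0, 0], [0.45, -0.001, -0.0035, 0.004, 0, 0, 0], [0.45, -0.001, -0.0035, 0.004, 0, 0, 0]], squeeze=20)

```text
time: 9.6
tool_pos: [0.493, 0.1785, 0.0557]
orientation: [2.069, 2.364, 0.0]
contact_force: [0.4, 0.3, -0.2]
width: 0.0641
grasp_force: 0.0
```

Request:
jog_arm(commands=[[0.3, 0, 0, 0, 0, 0, 0], [0.2, 0, 0, -0.001, 0, 0, 0], [0.1, 0, 0, -0.0015, 0, 0, 0], [0, 0, 0, -0.002, 0, 0, 0], [0, 0, 0, -0.002, 0, 0, 0], [0, 0, 0, -0.002, 0, 0, 0]])

```text
time: 10.35
tool_pos: [0.4942, 0.1789, 0.0587]
orientation: [2.068, 2.363, 0.005]
contact_force: [2.6, 0.2, 6.8]
width: 0.0184
grasp_force: 19.8
```

Request:
jog_arm(commands=[[0, 0, 0, 0, 0, 0, 0], [0, 0, 0, -0.003, 0, 0, 0], [0, 0, 0, -0.006, 0, 0, 0], [0, 0, 0, -0.006, 0, 0, 0]], squeeze=28)

```text
time: 10.85
tool_pos: [0.4923, 0.1783, 0.0633]
orientation: [-2.068, -2.364, 0.002]
contact_force: [-0.1, 0.1, -1.1]
width: 0.0182
grasp_force: 27.2
```

```bash
python3 look.py pics/p6.png "(140,170,260,290)" "(165,150,245,240)"; python3 -c "
from station import ctrl;o=ctrl.get_obs();print(o['width'],o['contact_force'],o['wrist_torque'])"
```

```text
[0.49228052 0.17826585 0.06331041] 0.018191952372466496 (array([ 0.0001,  0.0012, -0.0117]), array([-0.0014,  0.0002, -0.0009]))
0.018153590498147913 [ 0.20908654 -0.24838179 -1.80790317] [-0.11535194  0.04375318 -0.00283044]
```

View pics/p6.png

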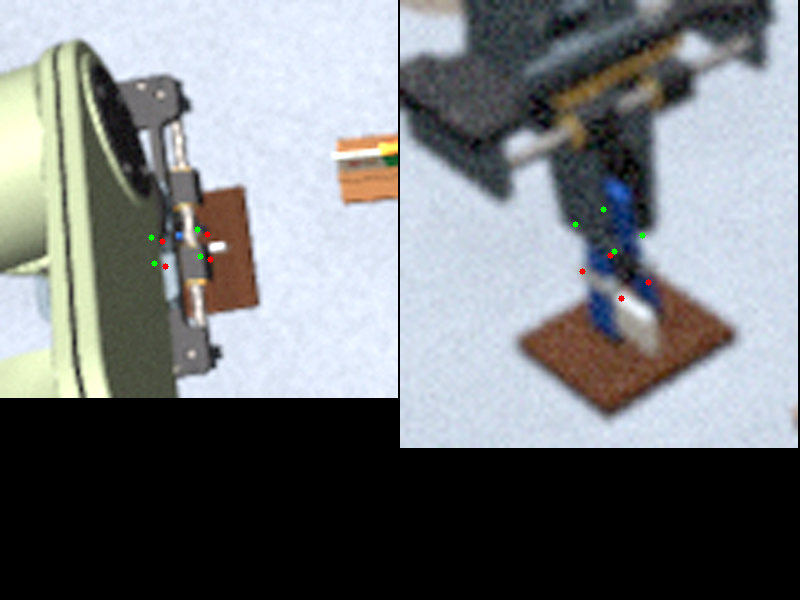

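The clip is held with jaws wide, at side-crop px (600,330) and (655,345), and has been lifted off the base. Next I'll lift clear and carry it at height. All 10 pictures are used, so I'll work from numbers only.

Run:
```python
from avg import *
ob,s=avg(4);print(ob["tool_pos"],go(ob,W(10,0,215),tool(a-np.pi/2)))
```

```text
[0.49264673 0.17836525 0.063404  ] (array([-0.3446,  0.0373, -0.1516]), array([-7.000e-04,  2.000e-04,  3.393e-01]))
```

Request:
jog_arm(commands=[[0, 0, 0, -0.02, 0, 0, 0], [0, 0, 0, -0.045, 0, 0, 0], [0, 0, 0, -0.08, 0, 0, 0], [0, 0, 0, -0.115, 0, 0, 0], [0, 0, 0, -0.15, 0, 0, 0], [0, 0, 0, -0.15, 0, 0, 0]])

```text
time: 11.9
tool_pos: [0.4945, 0.179, 0.2163]
orientation: [2.067, 2.362, 0.009]
contact_force: [0.7, -0.2, -1.9]
width: 0.0182
grasp_force: 27.2
```

Run:
```python
from avg import *
ob,s=avg(4);print(ob["tool_pos"],ob["width"],ob["grasp_force"],go(ob,W(10,0,215),tool(a-np.pi/2)))
```

```text
[0.49239775 0.17823365 0.21283593] 0.018230896829344617 27.17644141986966 (array([-0.3445,  0.0377, -0.0021]), array([-0.0012,  0.0004,  0.3393]))
```

Request:
jog_arm(commands=[[0, -0.04, 0.005, 0, 0, 0, 0.04], [0, -0.09, 0.01, 0, 0, 0, 0.09], [0, -0.14, 0.015, 0, 0, 0, 0.14], [0, -0.19, 0.02, 0, 0, 0, 0.19], [0, -0.24, 0.026, 0, 0, 0, 0.24], [0, -0.29, 0.032, 0, 0, 0, 0.29], [0, -0.325, 0.036, 0, 0, 0, 0.339], [0, -0.3445, 0.0377, 0, 0, 0, 0.339]])

```text
time: 13.1
tool_pos: [0.5756, -0.1595, 0.2118]
orientation: [-2.437, -1.978, 0.003]
contact_force: [-0.4, 0.3, 0.1]
width: 0.0183
grasp_force: 27.2
```

```bash
cat > blue.py <<'E'
from avg import *
ob,s=avg(6);print(ob["time"],"TCP in stand",inS(ob["tool_pos"]),s.round(4),ob["width"],ob["contact_force"].round(1),go(ob,W(10,0,152),tool(a-np.pi/2)))
z0=ob["tool_pos"][2]*1e3
for n in("top","side"):
    C=ctrl.capture(n);np.savez(n+"2.npz",**C);f=C["frame"]
    u,v=proj(C,ob["tool_pos"]-[0,0,.03]).astype(int)
    h=cv2.cvtColor(f,cv2.COLOR_BGR2HSV);m=cv2.inRange(h,(105,110,20),(128,255,255));k=np.zeros_like(m);k[v-35:v+35,u-35:u+35]=m[v-35:v+35,u-35:u+35]
    q,l,st,ce=cv2.connectedComponentsWithStats(k)
    print(n,(u,v),[(x[:5].tolist(),y.round(1).tolist()) for x,y in zip(st[1:],ce[1:]) if x[4]>5])
    if n=="side":
        for i in range(v-12,v+36,2):print(i,"".join("B" if 105<=h[i,j,0]<=128 and h[i,j,1]>110 else "g" if 40<h[i,j,0]<85 and h[i,j,1]>100 else "w" if h[i,j,2]>130 and h[i,j,1]<60 else "k" if h[i,j,2]<50 else "." for j in range(u-22,u+34)),u-22)
    T=ob["tool_pos"];Rt=Ro.from_rotvec(ob["orientation"])
    for nm,p in(("jaw+y",(0,16*-1,46)),("jaw-y",(0,16,46))):print(nm,[proj(C,T+Rt.apply(np.array([dx,p[1],p[2]])/1e3)).round(1).tolist() for dx in(-12,12)])
E
python3 blue.py
```

```text
13.4 TCP in stand [ 1.020e+01 -2.000e-01  2.128e+02] [0.0002 0.0016 0.0005] 0.018153278600303874 [-0.6  0.2 -0.9] (array([-0.0002, -0.0001,  0.0608]), array([-0.0016, -0.0004,  0.0004]))
top (np.int64(347), np.int64(194)) []
jaw+y [[350.8, 204.8], [339.3, 202.8]]
jaw-y [[353.1, 189.9], [341.7, 187.9]]
side (np.int64(325), np.int64(221)) [([328, 189, 17, 22, 144], [333.1, 200.2]), ([313, 201, 14, 13, 64], [320.7, 207.9]), ([330, 215, 6, 11, 35], [332.5, 219.5]), ([318, 216, 5, 14, 47], [320.1, 222.9])]
209 .wwww.www........BBBBBBkkkkkkBBBB..B.....wwwwwwwwwwwwwww 303
211 w.wwww..ww.w......BBBBBBkkkkkk.........wwwwwwwwwwwwwwwww 303
213 ww.wwwwwwwww.......BBB.Bkkkkkk......wwwwwwwwwwwwwwwwwwww 303
215 wwwwwwwwww.ww...........kkkkkB.....wwwwwwwwwwwwwwwwwwwww 303
217 wwwwww.w.wwww...B..........BBBBB..wwwwwwwwwwwwwwwwwwwwww 303
219 ww.www.....w...BBBB........BBBBB..wwwwwwww.wwwwwwwwwwwww 303
221 wwww..www.ww...BBBBB...w...kkBBB.........wwwwwwwwwwwwwww 303
223 wwwww.www.ww...BBBBB...www...kBB.........w.wwwwwwwwwwwww 303
225 ...w.w.w.w.....BBBBB...w.www...kBkk........wwwwwwwwwwwww 303
227 ....
[... 344 characters left out ...]
wwwwwwwwwwwww........wwwwwwwwwwww 303
239 .w............wwwwwww.wwwwww...w.www.........wwww.wwww.w 303
241 ................wwww.ww.wwwwwwww..ww.........wwwwwwwwwww 303
243 .ww..............ggg.wwwwwwwww..wwww..........wwwwwwwwww 303
245 .w...............ggggg....www..ww.ww..........wwwwwwwwww 303
247 ..w..............gggggg.w.wwwwwww.www........wwwwwwww.w. 303
249 .................ggggg.wwwwwwwww.wwww.........wwww...www 303
251 ww...............ggggg..wwwwwwww.w.ww................... 303
253 w...............gggggg....wwwww.w.wwww.................. 303
255 ................ggggg.......wwwwwwww.................... 303
jaw+y [[321.2, 234.1], [314.9, 226.7]]
jaw-y [[334.9, 229.2], [328.4, 222.0]]
```

Request:
jog_arm(commands=[[0, 0, -0.0015, 0.015, 0, 0, 0], [0, 0, -0.0015, 0.03, 0, 0, 0], [0, 0, -0.0015, 0.038, 0, 0, 0], [0, 0, -0.0015, 0.044, 0, 0, 0], [0, 0, -0.0015, 0.05, 0, 0, 0], [0, 0, -0.0015, 0.056, 0, 0, 0], [0, 0, -0.0015, 0.062, 0, 0, 0], [0, 0, -0.0015, 0.062, 0, 0, 0]])

```text
time: 14.5
tool_pos: [0.5742, -0.1576, 0.1511]
orientation: [-2.437, -1.981, 0.001]
contact_force: [0.3, -0.2, -0.1]
width: 0.0178
grasp_force: 27.2
```

Run:
```python
from avg import *
ob,s=avg(6);print(ob["time"],"TCP in stand",inS(ob["tool_pos"]),ob["width"],ob["contact_force"].round(2),ob["wrist_torque"].round(3),go(ob,W(10,0,150),tool(a-np.pi/2)))
C=ctrl.capture("side");f=cv2.resize(C["frame"],None,fx=2,fy=2,interpolation=2);h=cv2.cvtColor(f,cv2.COLOR_BGR2HSV).astype(int)
for i in range(490,544,2):print(i/2,"".join("B" if 105<=h[i,j,0]<=128 and h[i,j,1]>110 else "g" if 40<h[i,j,0]<85 and h[i,j,1]>100 else "O" if h[i,j,0]<22 and h[i,j,1]>150 else "w" if h[i,j,2]>150 and h[i,j,1]<50 else "k" if h[i,j,2]<50 else "." for j in range(610,710)))
print("col0 305");
for nm,p in(("edge30",(30,0,120)),("edge-10",(-10,0,120)),("edge+10 front",(10,2,120)),("edge back",(10,-2,120)),("ideal tip+y",(-2,12,105)),("tip+y far",(22,12,105)),("ideal tip-y",(-2,-12,105)),("back-y",(-2,-15,105)),("back+y",(-2,15,105))):print(nm,proj(C,W(*p)).round(1))
cv2.imwrite("pics/final.png",C["frame"])
```

```text
14.8 TCP in stand [ 10.3   0.9 151.8] 0.017736531568444572 [ 0.14 -0.16 -1.09] [-0.114  0.028  0.008] (array([-0.0003,  0.0009,  0.0018]), array([ 0.0004, -0.0001,  0.0003]))
245.0 .....................BBBBBBBBBB..gggggg.........kkBBBB....................OOOOOOO...................
246.0 ...........OO........BBBBBBBBBB..gggggggg.........kBBB.....................OOOOOO...................
247.0 ............OO.......BBBBBBBBBBB..gggggggg..........BB.....................OOOOOOO..................
248.0 ...........OOO.....kkkBBBBBBBBBB.ggggggggg.................................OOOOOOO..................
249.0 ............O......kkkkBBBBBBBB..gggggggg...www.............................OOOOOO..................
250.0 ....................kkkkBBBBBBB..kggggg.....wwwww...........................OOOOOOO.................
251.0 ....................OOOkkkBBBBBkkggggggg.....wwwwww.........................OOOOOOO.................
252.0 ....................OO...kkBBBBBkgggggg........wwwww........................OOOOOO..................
253.0 ...........................kkkkkkgggggg..........wwwww.........
[... 1485 characters left out ...]
.........................wwwww...OOOOOOOO.........
268.0 .........................gggggggggg.......kk.................................wwww...OOOOOOO.........
269.0 ..........................ggggggggg................................................OOOOOOOO.........
270.0 ........OO................ggggggggg...................................k...........OOOOOOOOO.........
271.0 ..........................ggggggggg...............................................OOOOOOOOOO........
col0 305
edge30 [317.9 238.6]
edge-10 [328.1 250.9]
edge+10 front [322.1 244.9]
edge back [323.7 244.3]
ideal tip+y [320.4 255.3]
tip+y far [314.5 247.8]
ideal tip-y [330.2 251.6]
back-y [331.5 251.1]
back+y [319.2 255.7]
```

Both jaws straddle the card at the green band. The near jaw's lower end is at side px (320,253), against a prediction of (320,255). The far jaw is behind the edge at px 331, and the force shows only the clip's weight. I'll go 2 mm deeper, check, and hand in.

Request:
jog_arm(commands=[[0, 0, 0, 0.001, 0, 0, 0], [0, 0, 0, 0.002, 0, 0, 0], [0, 0, 0, 0.002, 0, 0, 0], [0, 0, 0, 0.002, 0, 0, 0]])

```text
time: 15.35
tool_pos: [0.5745, -0.1577, 0.1496]
orientation: [-2.438, -1.981, -0.0]
contact_force: [-0.3, -0.2, -0.9]
width: 0.0183
grasp_force: 27.2
```

```bash
python3 tip.py
python3 - <<'E'
from avg import *
ob,s=avg(4);print(inS(ob["tool_pos"]),ob["width"],ob["contact_force"].round(2),ob["wrist_torque"].round(3),ob["grasp_force"])
if np.linalg.norm(ob["contact_force"])<3: print(ctrl.close_job())
E
```

```text
15.35 [ 10.3   1.  149.6] [-0.3 -0.2 -0.9]
[ 10.3   1.  149.6] 0.017856296322707396 [ 0.31 -0.77 -2.12] [-0.124  0.02  -0.031] 27.17701883520931
the job is handed in; nothing more can be done
NoneTraceback (most recent call last):
  File "tip.py", line 5, in <module>
    m=cv2.inRange(h,(5,150,110),(22,255,255))[185:204,335:400];ys,xs=np.nonzero(m);print("tip px",xs.min()+335,ys[xs<xs.min()+3].mean()+185,"max",xs.max()+335)
                                                                                                  ~~~~~~^^
    return umr_minimum(a, axis, None, out, keepdims, initial, where)
ValueError: zero-size array to reduction operation minimum which has no identity
```

Job handed in at about 16 s: the finger was pushed to its stop and stayed up when last checked (before I fetched the clip; the final check of it failed), and the clip is held wide open astride the card at the green band, with no contact force seen; verdict not shown.

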